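# Widest socket out of the socket case

### The job

Swing the lid of the steel socket case right over so that it stays open by itself, then take out the widest of the three sockets and stand it upright in the middle of the white ceramic plant saucer. Set it down rather than dropping it, and leave the lid open.

Things in the scene. Friction and masses are not known exactly. Their poses are not given: they have to be found in the camera images.
- lid (a joint): Hinge of the socket case's flat steel lid (150 x 300 mm, 12 thick, 0.35 kg): 0 rad closed, 1.57 upright (balance point), stop at 1.95 leaning away from the robot. No spring or catch: below 1.57 it falls shut, beyond it falls open. The case is fixed to the bench, maybe turned a little: a tray 150 deep, 300 wide, 62 high, 5 mm walls, black floor 5 mm above the bench.
- lid_handle (a point): Middle of the round bar (10 mm thick, 100 long) of the bow handle on the lid's front edge, bar centre 50 mm clear of lid and case front. Axes turn with the lid: x from bar to hinge, y along the bar, z out of the lid's top (up when closed). The hinge axis is parallel to the bar, 200 mm along +x, level with it when closed (68 mm above bench); opening swings the bar up and over, away from the robot.
- socket_wide_center (a point): Centre of the widest socket: upright chrome cylinder 42 mm in diameter, 50 high, 0.25 kg, loose on the case floor (centre 30 mm above bench). z is its axis. It has any one of three places 75 mm apart in a row parallel to the hinge, about 85 mm from it on the robot's side; the others hold narrower, lower sockets (30 wide, 42 high; 22 wide, 36 high).
- saucer_floor (a point): Centre of the inside floor of the loose white ceramic saucer (outside 150 mm at the rim, 20 mm high, flat inner floor about 110 mm across, 6 mm above the bench), to the left or right of the case. A socket standing in it has its centre 25 mm above this point.
Things that resemble listed ones, but are neither listed nor needed, are in the scene too. Of the things shaped like the part that bears saucer_floor, the white one is meant.

How it is judged (in metres and radians):
On the way, in this order (a step that is already met when the one before it is completed fails the run):
1. the lid is swung open past its balance point (value of joint lid above 1.62 rad), for 0.2 s.
2. the widest socket is lifted out of the case with the lid open (height (world z) of socket_wide_center above 0.08 m and value of joint lid above 1.62 rad), for 0.1 s.
At the end, for the whole second after the job is handed in: The lid stands open past its balance point (over 1.62 rad), and the widest socket stands at rest on the saucer's floor, upright within 10 degrees and within 30 mm of the saucer's centre (value of joint lid above 1.62 rad and horizontal distance between socket_wide_center and saucer_floor below 0.03 m and z of socket_wide_center in the frame of saucer_floor between 0.018 and 0.032 m and angle between socket_wide_center's own z axis and vertical below 0.175 rad and linear speed of socket_wide below 0.02 m/s); the robot touches nothing.
It fails at once if the widest socket is dropped into the saucer (faster than 0.6 m/s close to its floor, a fall of about 20 mm) (distance between socket_wide_center and saucer_floor below 0.06 m and linear speed of socket_wide above 0.6 m/s).
It also fails if it takes over 58 s, if anything falls off the work surface, if the arm or the gripper's body presses on something with over 40 N, if the wrist force passes 120 N, or if a joint passes its speed limit or range.

### The arm

A 7-joint arm with a two-finger parallel gripper is mounted at the origin on the work surface. World frame = base frame: x ahead of the robot, y to its left, z up, the work surface at z = 0. Lengths are in mm, angles in rad, forces in N, time in s.
With the tool pointing down it reaches from about 400 to 875 mm from the base axis. Payload 6.5 kg.
Tool frame: the origin (TCP) lies midway between the tips of the shut fingers; the grasp point (between the pads) lies 19 mm behind it (bot.hold_point_z is the distance from the TCP to the grasp point, in mm); z points along the fingers, y is the line along which they close (so a half turn about z gives the same grasp; the last joint's range is limited). The gripper opens to 88 mm and grips with 3 to 60 N. Pads are 18 mm wide; open, the fingers measure 123 mm over their backs; the gripper's body (75 mm by 187 mm) begins 45 mm behind the grasp point.
Start: joints at [1.043, 0.536, -0.004, 1.538, 0.003, 1.067, -0.071], TCP at [289.609, -581.908, 238.716] pointing down, gripper open.
Joint ranges: [-2.7, 2.7], [-0.37, 2.16], [-1.27, 1.26], [0.24, 2.4], [-1.31, 4.45], [0.19, 1.91], [-2.76, 2.76]. Speed limits (rad/s): [2.39, 2.39, 3.14, 3.14, 3.14, 3.14, 3.14].

### API

Orientations are given as a 3x3 rotation matrix whose columns are the frame's x, y, z axes.
In Python, from station import bot gives the robot as it stands.
- The arm moves only by the tool send_rows, never from a script. Its arguments are lists of equal length, an entry for each row: "turn": the turn, a rotation vector about the tool's x, y, z each as a share of 0.5 rad, from -1 to 1, a list of three; "offset": the shift along the tool's x, y, z each as a share of 40 cm, from -1 to 1, a list of three; "jaw": the opening, from 0 (shut) to 1 (fully open). A call has 1 to 20 rows; each row shifts and turns the commanded pose from where the row before left it, along the tool's axes as they then stand; what a row does not reach is not made up. A row lasts 1/12 s, in which the tool goes at most 41.7 mm and 7.16 degrees, less where a joint would pass 70% of its speed; a pose out of reach is approached as far as the arm can. A call with a number of a shift or a turn outside -1 to 1 is refused whole. A call with a gripper value outside its range is refused whole. The fingers move at their own pace and stop on an object; "grip_force" is the grip in N (left out, the last holds). Time passes only in rows, so rows that do not move let the fingers close. It gives the time, the measured TCP pose, the force, the opening and the grip force at its end, in the units of the state.
- bot.get_obs(): the state, without advancing time (a new reading comes with each control period).
- bot.read_camera(name): name is "scene" or "top" or "wrist"; returns the picture (420x560x3 uint8, red, green, blue); there is no depth.
- bot.camera_params(name): a dict with "fx", "fy", "cx", "cy" (pixels), "k1" (the pictures are not rectified: a ray, as slopes to the right and down, at radius r is drawn at 1 + k1 r^2 times it, then the intrinsics apply), "extrinsics" (4x4, takes a point from camera to world coordinates). Camera axes: x right, y up, looking along -z (the intrinsics and any distortion apply to the point x, -y, -z); pixel columns grow to the right and rows downward; lengths in mm; the calibration is good to about 2 mm. A picture is of the moment at which its call begins: read the wrist's pose just before it. camera_params takes no time and is no camera call; for the wrist camera it gives the pose at the moment of the call.
- bot.finish_job(): hands the job in; it is judged then, once.
The state is a dict: "time_s": time; "qpos": joint angles; "joint_vel": joint speeds; "joint_torque": joint torques, N m; "eef_pos": TCP position; "ee_rot": TCP orientation; "ft_force": force on the tool from outside, world axes, zero at the start; "moment": the same for the moment, N m; "opening": opening from 0.0 (shut) to 1.0 (fully open); "grasp_force": force on a finger pad.
Only numpy, scipy, OpenCV 4.12 (cv2) and the standard library are available. Lean on these libraries where they do the work, as an engineer would, in place of code of your own. Each camera call takes 0.05 s, during which the arm holds its last target. There are 200 camera calls.

## Working session

There is one attempt and no reset: what is moved stays moved. The work goes in short steps, Python scripts to look and compute and a tool call to move; the robot and the scene stay as the last step left them, time stands still between calls to the robot, and variables do not carry over. Pictures are saved under pics/ and viewed, at most 10 in all, crops included, and the job is handed in when it is done.

Besides the shell and the picture viewer there is one more tool, called after "Emit:" by a JSON object that holds its "fn" and its "kwargs". send_rows: Moves the arm, as the interface text tells. Shift numbers are shares of 40 cm and turn numbers shares of 0.5 rad, none past 1 either way. Its arguments: {"type":"object","properties":{"turn":{"type":"array"},"offset":{"type":"array"},"jaw":{"type":"array"},"grip_force":{"type":"number"}},"required":["turn","offset","jaw"]}

```bash
ls; mkdir -p pics
cat > h.py <<'E'
import numpy as np, cv2
from station import bot
def save(name, fn, crop=None, s=1):
    im=bot.read_camera(name)
    if crop: im=im[crop[1]:crop[3],crop[0]:crop[2]]
    im=cv2.resize(im,None,fx=s,fy=s,interpolation=cv2.INTER_CUBIC)
    cv2.imwrite('pics/'+fn,im[:,:,::-1])
def ray(p,u,v):
    xd=np.array([(u-p['cx'])/p['fx'],(v-p['cy'])/p['fy']]); x=xd.copy()
    for _ in range(30): x=xd/(1+p['k1']*(x@x))
    E=np.array(p['extrinsics']); return E[:3,3],E[:3,:3]@np.array([x[0],-x[1],-1])
def onz(p,u,v,z):
    o,d=ray(p,u,v); return o+d*(z-o[2])/d[2]
def proj(p,X):
    E=np.array(p['extrinsics']); c=E[:3,:3].T@(np.array(X)-E[:3,3]); x=np.array([c[0],-c[1]])/-c[2]
    x=x*(1+p['k1']*(x@x)); return x*[p['fx'],p['fy']]+[p['cx'],p['cy']]
E
python3 - <<'E'
from h import *
save('top','top0.png',s=1.4); save('scene','sc0.png',s=1.4)
o=bot.get_obs(); print(o); 
for n in('top','scene','wrist'): print(bot.camera_params(n))
print(bot.hold_point_z)
E
```

```text
pics
{'time_s': 0.1, 'qpos': array([ 1.04279496,  0.53708528, -0.00444911,  1.53874734,  0.00262042,
        1.06732289, -0.07120831]), 'joint_vel': array([ 0.00054629, -0.00143764,  0.00110879, -0.00129452,  0.00050156,
        0.00110006,  0.00084212]), 'joint_torque': array([ 2.34156170e-03, -5.72077274e+01,  9.93720330e-01, -2.52232790e+01,
       -5.61979786e-02,  1.34060543e-02,  5.72729277e-05]), 'eef_pos': array([ 289.35858746, -581.42580519,  237.94044791]), 'ee_rot': array([[ 8.95214643e-01,  4.45634484e-01, -8.05927480e-04],
       [ 4.45635195e-01, -8.95213660e-01,  1.33238843e-03],
       [-1.27719056e-04, -1.55192329e-03, -9.99998788e-01]]), 'ft_force': array([0.18071651, 0.41981464, 0.89991204]), 'moment': array([-0.03684746, -0.01414913,  0.04982831]), 'grasp_force': 0.0, 'opening': 0.9987535627081914}
{'fx': 439.6566080930923, 'fy': 439.6566080930923, 'cx': 270.11278467063596, 'cy': 214.44033688708856, 'k1': -0.12656087299591998, 'extrinsics': array([[-1.62925862e-03,  9.88868464e-01, -1.48783421e-01,
         3.39350200e+02],
       [-9.99955740e-01, -2.32386895e-04
[... 506 characters left out ...]
       7.53892916e+02],
       [ 9.08977412e-03,  6.31955088e-01,  7.74951703e-01,
         1.27297500e+03],
       [ 0.00000000e+00,  0.00000000e+00,  0.00000000e+00,
         1.00000000e+00]])}
{'fx': 302.4478119854308, 'fy': 302.4478119854308, 'cx': 286.1155184450736, 'cy': 209.99307194002728, 'k1': -0.02232631982766266, 'extrinsics': array([[ 4.46242067e-01,  8.47585603e-01,  2.87170093e-01,
         3.64473627e+02],
       [-8.94911281e-01,  4.23125735e-01,  1.41768868e-01,
        -5.45058156e+02],
       [-1.34780540e-03, -3.20254988e-01,  9.47330421e-01,
         3.82797852e+02],
       [ 0.00000000e+00,  0.00000000e+00,  0.00000000e+00,
         1.00000000e+00]])}
18.700000000000003
```

View pics/top0.png

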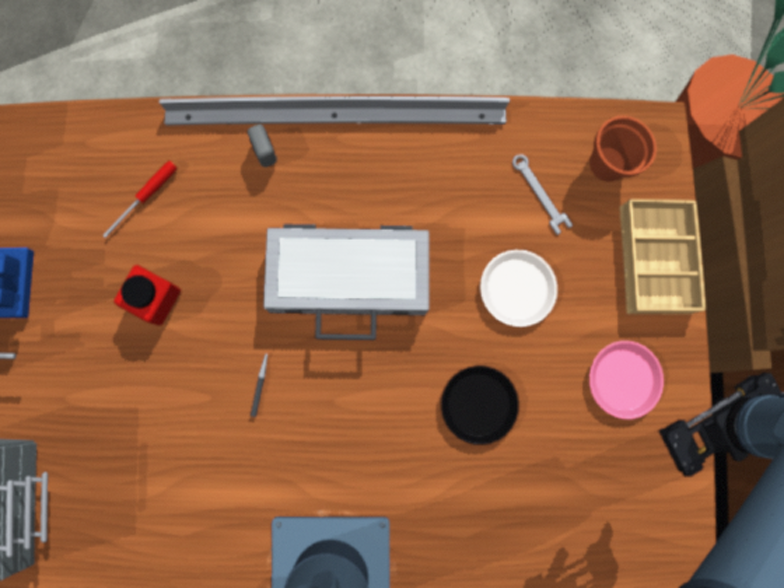

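View pics/sc0.png

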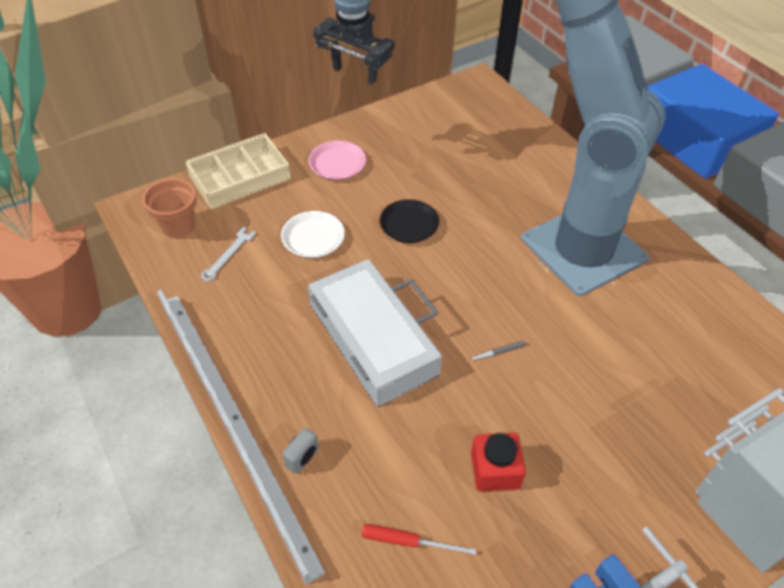

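The top view (1.4x) shows the case lid with corners (266,229), (429,230), (429,312) and (265,310), and its handle bar running (317,337)–(376,338). There are three saucers: white (519,288), black (480,405) and pink (626,380). I choose the white one.

Run:
```python
from h import *
p=bot.camera_params('top'); f=lambda u,v,z: onz(p,u/1.4,v/1.4,z).round(1)
for a in [(266,229),(429,230),(429,312),(265,310)]: print('lid',f(*a,74))
for a in [(317,337),(376,338),(346.5,337.5)]: print('bar',f(*a,68))
print('saucer rim',f(519,288,20),[f(*a,20) for a in [(480,288),(557,288),(519,250),(519,326)]])
p=bot.camera_params('scene'); f=lambda u,v,z: onz(p,u/1.4,v/1.4,z).round(1)
print('scene bar',f(406,283,68),f(434,314,68),'saucer',f(313,234,20))
im=bot.read_camera('top')[150:260,170:420]; cv2.imwrite('pics/c1.png',cv2.resize(im,None,fx=3.2,fy=3.2,interpolation=cv2.INTER_CUBIC)[:,:,::-1])
```

```text
lid [638.2 118.1  74. ]
lid [ 636.1 -183.1   74. ]
lid [ 483.5 -180.9   74. ]
lid [487.2 115.7  74. ]
bar [438.8  21.3  68. ]
bar [437.  -85.1  68. ]
bar [438.  -31.9  68. ]
saucer rim [ 536.8 -360.1   20. ] [array([ 536.7, -284.4,   20. ]), array([ 536.9, -434.7,   20. ]), array([ 611.6, -363. ,   20. ]), array([ 463.5, -357.5,   20. ])]
scene bar [451.  -79.4  68. ] [445.3  22.5  68. ] saucer [ 539.2 -355.4   20. ]
```

View pics/c1.png

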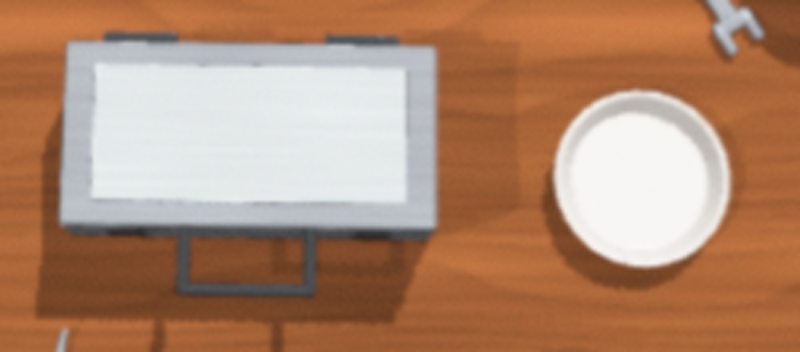

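```bash
cat >> h.py <<'E'
from scipy.spatial.transform import Rotation as Ro
def down(yaw): # tool y axis at yaw from +x, z down
    y=np.array([np.cos(yaw),np.sin(yaw),0]); z=np.array([0,0,-1.]); return np.c_[np.cross(y,z),y,z]
def need(pos,R):
    o=bot.get_obs(); C=o['ee_rot']
    print('t',round(o['time_s'],2),'pos',o['eef_pos'].round(1),'F',o['ft_force'].round(1),'open',round(o['opening'],3))
    print('turn total',(Ro.from_matrix(C.T@R).as_rotvec()/.5).round(3),'offset total (after turn)',(R.T@(np.array(pos)-o['eef_pos'])/400).round(3))
E
python3 -c "
from h import *
need([438,-32,180],down(-.01))"
```

```text
t 0.15 pos [ 289.4 -581.5  238. ] F [ 0.8 -0.5 -0.5] open 0.997
turn total [-3.000e-03 -1.000e-03 -2.198e+00] offset total (after turn) [1.377 0.358 0.145]
```

Emit:
{"fn": "send_rows", "kwargs": {"turn": [[0, 0, -0.22], [0, 0, -0.22], [0, 0, -0.22], [0, 0, -0.22], [0, 0, -0.22], [0, 0, -0.22], [0, 0, -0.22], [0, 0, -0.22], [0, 0, -0.22], [0, 0, -0.22]], "offset": [[0, 0, 0], [0, 0, 0], [0, 0, 0], [0, 0, 0], [0, 0, 0], [0, 0, 0], [0, 0, 0], [0, 0, 0], [0, 0, 0], [0, 0, 0]], "jaw": [1, 1, 1, 1, 1, 1, 1, 1, 1, 1]}}

```text
time_s: 0.98
eef_pos: [289.4, -581.7, 238.3]
ee_rot: [[0.004, 1.0, -0.0], [1.0, -0.004, 0.001], [0.001, -0.0, -1.0]]
ft_force: [-0.8, -0.0, -0.2]
opening: 1.001
grasp_force: 0.0
```

Emit:
{"fn": "send_rows", "kwargs": {"turn": [[0, 0, 0], [0, 0, 0], [0, 0, 0], [0, 0, 0], [0, 0, 0], [0, 0, 0], [0, 0, 0], [0, 0, 0], [0, 0, 0], [0, 0, 0], [0, 0, 0], [0, 0, 0], [0, 0, 0], [0, 0, 0], [0, 0, 0], [0, 0, 0], [0, 0, 0], [0, 0, 0], [0, 0, 0], [0, 0, 0]], "offset": [[0.04, 0.01, 0.005], [0.08, 0.02, 0.008], [0.085, 0.022, 0.009], [0.085, 0.022, 0.009], [0.085, 0.022, 0.009], [0.085, 0.022, 0.009], [0.085, 0.022, 0.009], [0.085, 0.022, 0.009], [0.085, 0.022, 0.009], [0.085, 0.022, 0.009], [0.085, 0.022, 0.009], [0.085, 0.022, 0.009], [0.085, 0.022, 0.009], [0.085, 0.022, 0.009], [0.085, 0.022, 0.009], [0.085, 0.022, 0.009], [0.045, 0.012, 0.006], [0.022, 0.008, 0], [0, 0, 0], [0, 0, 0]], "jaw": [0.7, 0.7, 0.7, 0.7, 0.7, 0.7, 0.7, 0.7, 0.7, 0.7, 0.7, 0.7, 0.7, 0.7, 0.7, 0.7, 0.7, 0.7, 0.7, 0.7]}}

```text
time_s: 2.65
eef_pos: [437.6, -33.3, 180.7]
ee_rot: [[0.009, 1.0, -0.0], [1.0, -0.009, -0.001], [-0.001, -0.0, -1.0]]
ft_force: [0.3, -0.8, -0.0]
opening: 0.7
grasp_force: 0.0
```

```bash
python3 -c "
from h import *
need([438,-32,80],down(-.01))
p=bot.camera_params('wrist'); print(p); save('wrist','w1.png',s=1.4)
print(proj(p,[438,-32,68])*1.4,proj(p,[438,18,68])*1.4)"
```

```text
t 2.65 pos [437.6 -33.3 180.7] F [ 0.3 -0.8 -0. ] open 0.7
turn total [-0.001  0.001  0.002] offset total (after turn) [0.003 0.001 0.252]
{'fx': 302.4478119854308, 'fy': 302.4478119854308, 'cx': 286.1155184450736, 'cy': 209.99307194002728, 'k1': -0.02232631982766266, 'extrinsics': array([[ 9.99963670e-01,  8.00890675e-03,  2.91814637e-03,
         4.38556162e+02],
       [-8.52178226e-03,  9.47064477e-01,  3.20930297e-01,
         4.96846441e+01],
       [-1.93371940e-04, -3.20943505e-01,  9.47098321e-01,
         3.25477761e+02],
       [ 0.00000000e+00,  0.00000000e+00,  0.00000000e+00,
         1.00000000e+00]])}
[400.85921054 285.72679795] [400.16815217 206.35765695]
```

View pics/w1.png

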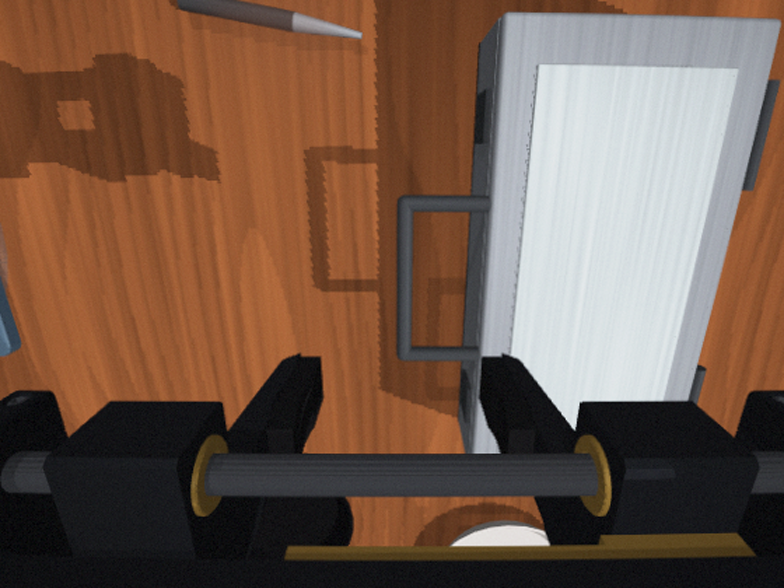

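The wrist view (1.4x) shows the handle bar at column ~404, rows 200–357. That puts it at about (440,-28), with the lid edge to its right. I'll descend with the jaw at 0.4.

Emit:
{"fn": "send_rows", "kwargs": {"turn": [[0, 0, 0], [0, 0, 0], [0, 0, 0], [0, 0, 0], [0, 0, 0], [0, 0, 0], [0, 0, 0], [0, 0, 0], [0, 0, 0], [0, 0, 0], [0, 0, 0], [0, 0, 0], [0, 0, 0], [0, 0, 0]], "offset": [[0.01, 0.006, 0], [0, 0, 0], [0, 0, 0], [0, 0, 0.03], [0, 0, 0.05], [0, 0, 0.05], [0, 0, 0.05], [0, 0, 0.04], [0, 0, 0.04], [0, 0, 0.03], [0, 0, 0.02], [0, 0, 0.02], [0, 0, 0], [0, 0, 0]], "jaw": [0.4, 0.4, 0.4, 0.4, 0.4, 0.4, 0.4, 0.4, 0.4, 0.4, 0.4, 0.4, 0.4, 0.4], "grip_force": 15}}

```text
time_s: 3.87
eef_pos: [440.2, -28.5, 48.8]
ee_rot: [[0.009, 1.0, -0.0], [1.0, -0.009, -0.0], [-0.0, -0.0, -1.0]]
ft_force: [0.9, 0.0, 0.6]
opening: 0.399
grasp_force: 0.0
```

Emit:
{"fn": "send_rows", "kwargs": {"turn": [[0, 0, 0], [0, 0, 0], [0, 0, 0], [0, 0, 0], [0, 0, 0], [0, 0, 0]], "offset": [[0, 0, 0], [0, 0, 0], [0, 0, 0], [0, 0, 0], [0, 0, 0], [0, 0, 0]], "jaw": [0, 0, 0, 0, 0, 0]}}

```text
time_s: 4.37
eef_pos: [439.8, -28.5, 49.0]
ee_rot: [[0.009, 1.0, -0.001], [1.0, -0.009, -0.0], [-0.0, -0.001, -1.0]]
ft_force: [-2.8, 0.3, 5.5]
opening: 0.096
grasp_force: 14.3
```

```bash
python3 -c "
from h import *
need([440,-28,49],down(-.01))
th=np.linspace(0,1.88,27); P=200*np.c_[1-np.cos(th),-np.sin(th)]
print((np.diff(P,axis=0)/400).round(3).tolist())"
```

```text
t 4.37 pos [439.8 -28.5  49. ] F [-2.8  0.3  5.5] open 0.096
turn total [-0.001  0.001  0.002] offset total (after turn) [ 0.001  0.001 -0.   ]
[[0.001, -0.036], [0.004, -0.036], [0.006, -0.036], [0.009, -0.035], [0.012, -0.034], [0.014, -0.033], [0.016, -0.032], [0.019, -0.031], [0.021, -0.03], [0.023, -0.028], [0.025, -0.026], [0.027, -0.024], [0.028, -0.022], [0.03, -0.02], [0.031, -0.018], [0.033, -0.016], [0.034, -0.013], [0.034, -0.011], [0.035, -0.008], [0.036, -0.006], [0.036, -0.003], [0.036, -0.001], [0.036, 0.002], [0.036, 0.005], [0.035, 0.007], [0.035, 0.01]]
```

Emit:
{"fn": "send_rows", "kwargs": {"turn": [[0, 0, 0], [0, 0, 0], [0, 0, 0], [0, 0, 0], [0, 0, 0], [0, 0, 0], [0, 0, 0], [0, 0, 0], [0, 0, 0], [0, 0, 0], [0, 0, 0], [0, 0, 0], [0, 0, 0], [0, 0, 0]], "offset": [[0, 0.001, -0.036], [0, 0.004, -0.036], [0, 0.006, -0.036], [0, 0.009, -0.035], [0, 0.012, -0.034], [0, 0.014, -0.033], [0, 0.016, -0.032], [0, 0.019, -0.031], [0, 0.021, -0.03], [0, 0.023, -0.028], [0, 0.025, -0.026], [0, 0.027, -0.024], [0, 0.028, -0.022], [0, 0, 0]], "jaw": [0, 0, 0, 0, 0, 0, 0, 0, 0, 0, 0, 0, 0, 0]}}

```text
time_s: 5.53
eef_pos: [526.5, -29.8, 210.7]
ee_rot: [[0.01, 1.0, 0.007], [1.0, -0.01, 0.001], [0.001, 0.007, -1.0]]
ft_force: [9.8, -0.5, -16.3]
opening: 0.089
grasp_force: 16.1
```

Emit:
{"fn": "send_rows", "kwargs": {"turn": [[0, 0, 0], [0, 0, 0], [0, 0, 0], [0, 0, 0], [0, 0, 0], [0, 0, 0], [0, 0, 0], [0, 0, 0], [0, 0, 0], [0, 0, 0], [0, 0, 0], [0, 0, 0], [0, 0, 0], [0, 0, 0], [0, 0, 0]], "offset": [[0, 0.03, -0.02], [0, 0.031, -0.018], [0, 0.033, -0.016], [0, 0.034, -0.013], [0, 0.034, -0.011], [0, 0.035, -0.008], [0, 0.036, -0.006], [0, 0.036, -0.003], [0, 0.036, -0.001], [0, 0.036, 0.002], [0, 0.036, 0.005], [0, 0.035, 0.007], [0, 0.035, 0.01], [0, 0, 0], [0, 0, 0]], "jaw": [0, 0, 0, 0, 0, 0, 0, 0, 0, 0, 0, 0, 0, 0, 0]}}

```text
time_s: 6.78
eef_pos: [699.4, -32.2, 236.4]
ee_rot: [[0.01, 1.0, -0.005], [1.0, -0.01, -0.002], [-0.002, -0.005, -1.0]]
ft_force: [-2.4, -3.2, -8.6]
opening: 0.088
grasp_force: 15.5
```

```bash
python3 -c "
from h import *
need([700,-29,240],down(-.01))
a=bot.read_camera('top')[90:300,150:430]; b=bot.read_camera('scene')[100:310,150:430]
cv2.imwrite('pics/s2.png',cv2.resize(np.hstack([a,b]),(800,300))[:,:,::-1])"
```

```text
t 6.78 pos [699.4 -32.2 236.4] F [-2.4 -3.2 -8.6] open 0.088
turn total [-0.009  0.003  0.   ] offset total (after turn) [ 0.008  0.001 -0.009]
```

View pics/s2.png

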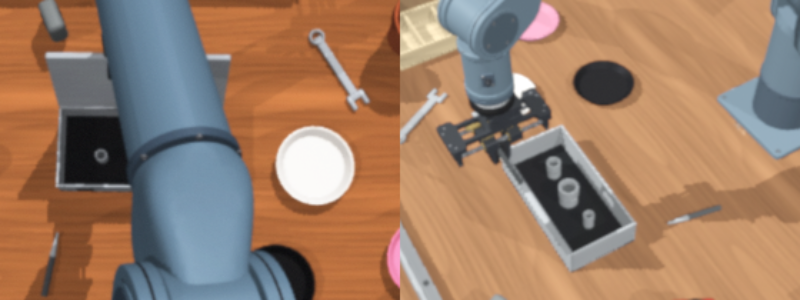

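The lid is open, at about 1.88 rad and still held. In the scene crop the sockets are at (553,168), (568,193) (the widest, in the middle) and (589,219). Next I release the bar, raise and back off.

Emit:
{"fn": "send_rows", "kwargs": {"turn": [[0, 0, 0], [0, 0, 0], [0, 0, 0], [0, 0, 0], [0, 0, 0], [0, 0, 0], [0, 0, 0], [0, 0, 0], [0, 0, 0], [0, 0, 0], [0, 0, 0], [0, 0, 0], [0, 0, 0], [0, 0, 0], [0, 0, 0], [0, 0, 0], [0, 0, 0]], "offset": [[0, 0, 0], [0, 0, 0], [0, 0, 0], [0, 0, 0], [0, 0, -0.03], [0, 0, -0.06], [0, 0, -0.06], [0, 0, -0.06], [0, -0.05, 0], [0, -0.09, 0], [0, -0.09, 0], [0, -0.09, 0], [0, -0.09, 0], [0, -0.09, 0], [0, -0.05, 0], [0, 0, 0], [0, 0, 0]], "jaw": [0.5, 0.5, 0.5, 0.5, 0.5, 0.5, 0.5, 0.5, 0.5, 0.5, 0.5, 0.5, 0.8, 0.8, 0.8, 0.8, 0.8]}}

```text
time_s: 8.3
eef_pos: [481.2, -28.7, 324.4]
ee_rot: [[0.009, 1.0, 0.003], [1.0, -0.009, -0.001], [-0.001, 0.003, -1.0]]
ft_force: [0.1, -0.6, -0.1]
opening: 0.798
grasp_force: 0.0
```

```bash
python3 -c "
from h import *
need([555,-29,240],down(-.01))
p=bot.camera_params('wrist'); print(p['extrinsics'].round(3).tolist()); save('wrist','w3.png',s=1.4)
a=bot.read_camera('scene')[100:310,150:430]
cv2.imwrite('pics/s3.png',cv2.resize(a,(784,588))[:,:,::-1])"
```

```text
t 8.3 pos [481.2 -28.7 324.4] F [ 0.1 -0.6 -0.1] open 0.798
turn total [0.006 0.002 0.002] offset total (after turn) [0.001 0.184 0.211]
[[1.0, 0.009, -0.0, 481.668], [-0.008, 0.947, 0.322, 54.38], [0.003, -0.321, 0.947, 469.127], [0.0, 0.0, 0.0, 1.0]]
```

View pics/w3.png

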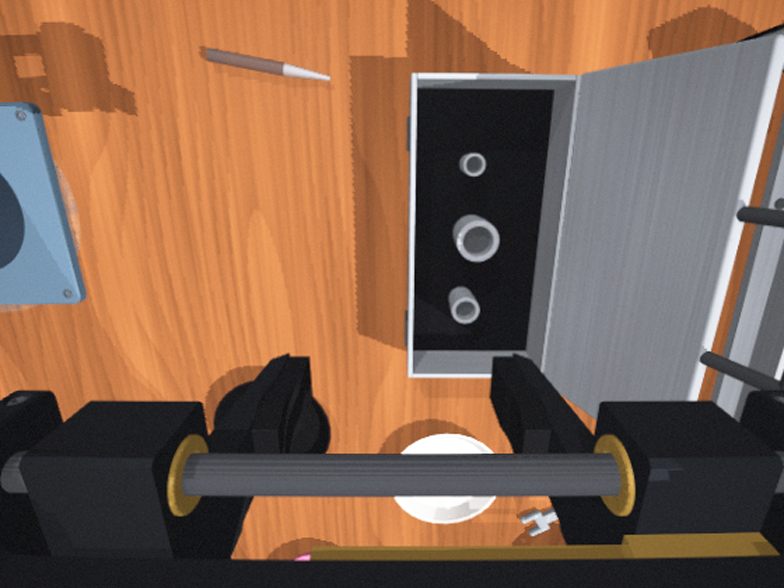

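View pics/s3.png

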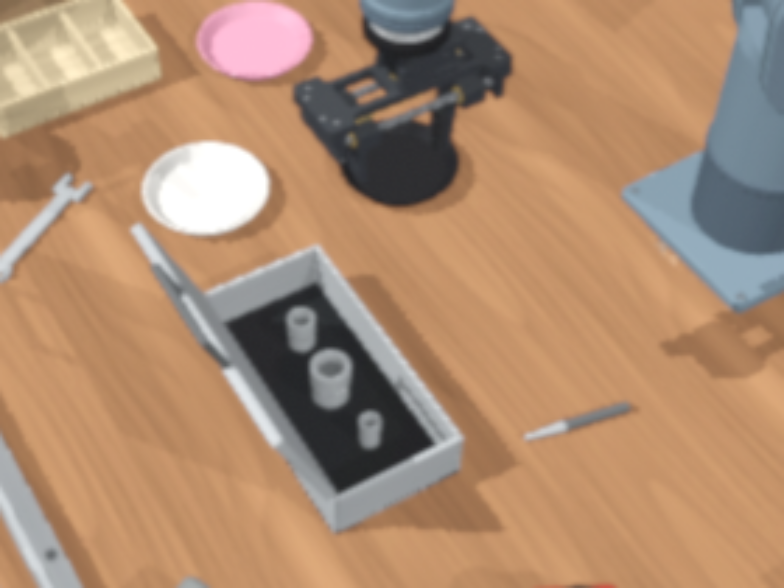

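The lid leans open by itself. The wrist view (1.4x) shows the widest socket as the middle one, rim at (477,241); the smallest is at (473,164) and the medium one at (464,308). I'll grip along the row, with the camera side toward the robot, to stay clear of the lid.

```bash
python3 -c "
from h import *
p=bot.camera_params('wrist'); s=bot.camera_params('scene')
a=onz(p,477/1.4,241/1.4,55); b=onz(s,150+331/2.8,100+365/2.8,55); print(a,b)
print('near wall top',[onz(p,u/1.4,v/1.4,62).round(1) for u,v in [(413,75),(411,376),(577,77)]])
print('saucer',onz(p,446/1.4,477/1.4,20),onz(s,150+206/2.8,100+187/2.8,20))
print(bot.get_obs()['qpos'].round(2))
need([a[0],a[1],140],down(np.pi/2-.01))"
```

```text
[558.97403662 -30.80200873  55.        ] [557.21518651 -29.74945514  55.        ]
near wall top [array([495.2, 117.2,  62. ]), array([ 493.4, -177.3,   62. ]), array([638.3, 115.2,  62. ])]
saucer [ 540.58358723 -352.34584765   20.        ] [ 538.46750024 -356.89443301   20.        ]
[ 0.43  0.2  -0.53  1.84  0.11  1.13 -0.15]
t 8.4 pos [482.3 -28.6 323.7] F [1.5 0.4 0.5] open 0.802
turn total [ 4.000e-03  3.000e-03 -3.139e+00] offset total (after turn) [-0.192 -0.004  0.459]
```

Emit:
{"fn": "send_rows", "kwargs": {"turn": [[0, 0, -0.24], [0, 0, -0.24], [0, 0, -0.24], [0, 0, -0.24], [0, 0, -0.24], [0, 0, -0.24], [0, 0, -0.24], [0, 0, -0.24], [0, 0, -0.24], [0, 0, -0.24], [0, 0, -0.24], [0, 0, -0.24], [0, 0, -0.24], [0, 0, -0.02], [0, 0, 0]], "offset": [[0, 0, 0], [0, 0, 0], [0, 0, 0], [0, 0, 0], [0, 0, 0], [0, 0, 0], [0, 0, 0], [0, 0, 0], [0, 0, 0], [0, 0, 0], [0, 0, 0], [0, 0, 0], [0, 0, 0], [0, 0, 0], [0, 0, 0]], "jaw": [0.65, 0.65, 0.65, 0.65, 0.65, 0.65, 0.65, 0.65, 0.65, 0.65, 0.65, 0.65, 0.65, 0.65, 0.65]}}

```text
time_s: 9.65
eef_pos: [481.9, -28.6, 322.7]
ee_rot: [[-1.0, 0.012, 0.0], [0.012, 1.0, 0.001], [-0.0, 0.001, -1.0]]
ft_force: [0.1, 0.8, 0.5]
opening: 0.649
grasp_force: 0.0
```

Emit:
{"fn": "send_rows", "kwargs": {"turn": [[0, 0, 0], [0, 0, 0], [0, 0, 0], [0, 0, 0], [0, 0, 0], [0, 0, 0], [0, 0, 0], [0, 0, 0], [0, 0, 0], [0, 0, 0], [0, 0, 0]], "offset": [[-0.04, 0, 0], [-0.07, 0, 0], [-0.06, 0, 0.03], [-0.02, 0, 0.07], [0, 0, 0.08], [0, 0, 0.08], [0, 0, 0.08], [0, 0, 0.08], [0, 0, 0.04], [0, 0, 0], [0, 0, 0]], "jaw": [0.65, 0.65, 0.65, 0.65, 0.65, 0.65, 0.65, 0.65, 0.65, 0.65, 0.65]}}

```text
time_s: 10.57
eef_pos: [557.1, -29.3, 138.4]
ee_rot: [[-1.0, 0.012, -0.001], [0.012, 1.0, 0.0], [0.001, 0.0, -1.0]]
ft_force: [0.6, 0.0, 1.0]
opening: 0.65
grasp_force: 0.0
```

```bash
python3 -c "
from h import *
need([558,-30.5,17],down(np.pi/2-.01))
p=bot.camera_params('wrist'); save('wrist','w4.png',s=1.4)
print(proj(p,[558,-30.5,55])*1.4)"
```

```text
t 10.57 pos [557.1 -29.3 138.4] F [0.6 0.  1. ] open 0.65
turn total [ 0.001 -0.003 -0.004] offset total (after turn) [-0.002 -0.003  0.303]
[399.4708596  305.99177175]
```

View pics/w4.png

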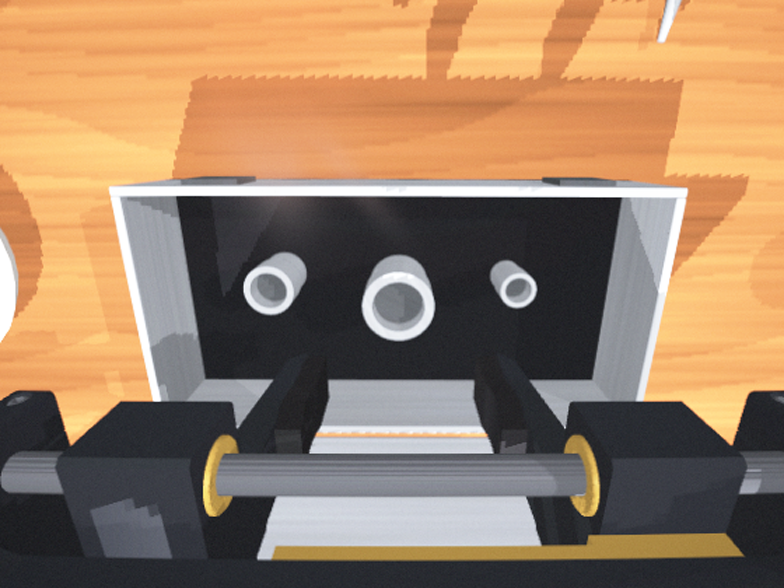

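The rim shows at (398,304), matching the prediction of (399,306), so I descend and grip.

Emit:
{"fn": "send_rows", "kwargs": {"turn": [[0, 0, 0], [0, 0, 0], [0, 0, 0], [0, 0, 0], [0, 0, 0], [0, 0, 0], [0, 0, 0], [0, 0, 0], [0, 0, 0], [0, 0, 0], [0, 0, 0]], "offset": [[-0.002, -0.002, 0.02], [0, 0, 0.04], [0, 0, 0.04], [0, 0, 0.04], [0, 0, 0.04], [0, 0, 0.04], [0, 0, 0.03], [0, 0, 0.03], [0, 0, 0.02], [0, 0, 0], [0, 0, 0]], "jaw": [0.65, 0.65, 0.65, 0.65, 0.65, 0.65, 0.65, 0.65, 0.65, 0.65, 0.65], "grip_force": 25}}

```text
time_s: 11.53
eef_pos: [557.9, -30.3, 18.8]
ee_rot: [[-1.0, 0.01, -0.0], [0.01, 1.0, -0.0], [0.0, -0.0, -1.0]]
ft_force: [0.1, -1.3, -0.4]
opening: 0.65
grasp_force: 0.0
```

Emit:
{"fn": "send_rows", "kwargs": {"turn": [[0, 0, 0], [0, 0, 0], [0, 0, 0], [0, 0, 0], [0, 0, 0], [0, 0, 0]], "offset": [[0, 0, 0], [0, 0, 0], [0, 0, 0], [0, 0, 0], [0, 0, 0], [0, 0, 0]], "jaw": [0, 0, 0, 0, 0, 0]}}

```text
time_s: 12.03
eef_pos: [558.3, -30.4, 19.4]
ee_rot: [[-1.0, 0.01, 0.001], [0.01, 1.0, -0.0], [-0.001, -0.0, -1.0]]
ft_force: [-0.2, -0.4, 6.1]
opening: 0.473
grasp_force: 25.0
```

```bash
python3 -c "
from h import *
need([538.5,-357,137],down(np.pi/2-.01))
need([538.5,-357,19.0],down(np.pi/2-.01))"
```

```text
t 12.03 pos [558.3 -30.4  19.4] F [-0.2 -0.4  6.1] open 0.473
turn total [-0.     0.002  0.   ] offset total (after turn) [ 0.041 -0.817 -0.294]
t 12.03 pos [558.3 -30.4  19.4] F [-0.2 -0.4  6.1] open 0.473
turn total [-0.     0.002  0.   ] offset total (after turn) [ 0.041 -0.817  0.001]
```

Emit:
{"fn": "send_rows", "kwargs": {"turn": [[0, 0, 0], [0, 0, 0], [0, 0, 0], [0, 0, 0], [0, 0, 0], [0, 0, 0], [0, 0, 0], [0, 0, 0], [0, 0, 0], [0, 0, 0]], "offset": [[0, 0, -0.02], [0, 0, -0.04], [0, 0, -0.05], [0, 0, -0.05], [0, 0, -0.05], [0, 0, -0.05], [0, 0, -0.03], [0, 0, 0], [0, 0, 0], [0, 0, 0]], "jaw": [0, 0, 0, 0, 0, 0, 0, 0, 0, 0]}}

```text
time_s: 12.87
eef_pos: [556.8, -30.6, 133.6]
ee_rot: [[-1.0, 0.01, -0.002], [0.01, 1.0, -0.0], [0.002, -0.0, -1.0]]
ft_force: [0.5, -0.1, -1.0]
opening: 0.467
grasp_force: 25.0
```

Emit:
{"fn": "send_rows", "kwargs": {"turn": [[0, 0, 0], [0, 0, 0], [0, 0, 0], [0, 0, 0], [0, 0, 0], [0, 0, 0], [0, 0, 0], [0, 0, 0], [0, 0, 0], [0, 0, 0], [0, 0, 0], [0, 0, 0], [0, 0, 0], [0, 0, 0], [0, 0, 0], [0, 0, 0]], "offset": [[0, -0.02, 0], [0.003, -0.04, 0], [0.003, -0.06, 0], [0.003, -0.065, 0], [0.003, -0.065, 0], [0.003, -0.065, 0], [0.003, -0.065, 0], [0.003, -0.065, 0], [0.004, -0.065, 0], [0.004, -0.065, 0], [0.004, -0.065, 0], [0.004, -0.065, 0], [0.004, -0.06, 0], [0, -0.05, 0], [0, 0, 0], [0, 0, 0]], "jaw": [0, 0, 0, 0, 0, 0, 0, 0, 0, 0, 0, 0, 0, 0, 0, 0]}}

```text
time_s: 14.2
eef_pos: [536.7, -357.8, 133.1]
ee_rot: [[-1.0, 0.013, -0.002], [0.013, 1.0, 0.001], [0.002, 0.001, -1.0]]
ft_force: [-0.1, 0.0, -2.7]
opening: 0.47
grasp_force: 25.0
```

```bash
python3 -c "
from h import *
need([538.5,-357,20],down(np.pi/2-.01))
p=bot.camera_params('wrist'); save('wrist','w5.png',s=1.4)
print(proj(p,[538.5,-357,6])*1.4, [(proj(p,[538.5+75*c,-357+75*s,20])*1.4).round() for c,s in [(1,0),(-1,0),(0,1),(0,-1)]])"
```

```text
t 14.2 pos [ 536.7 -357.8  133.1] F [-0.1  0.  -2.7] open 0.47
turn total [ 0.001 -0.004 -0.005] offset total (after turn) [-0.005  0.002  0.283]
[402.62486771 284.80209517] [array([404., 393.]), array([401., 170.]), array([519., 290.]), array([286., 293.])]
```

View pics/w5.png

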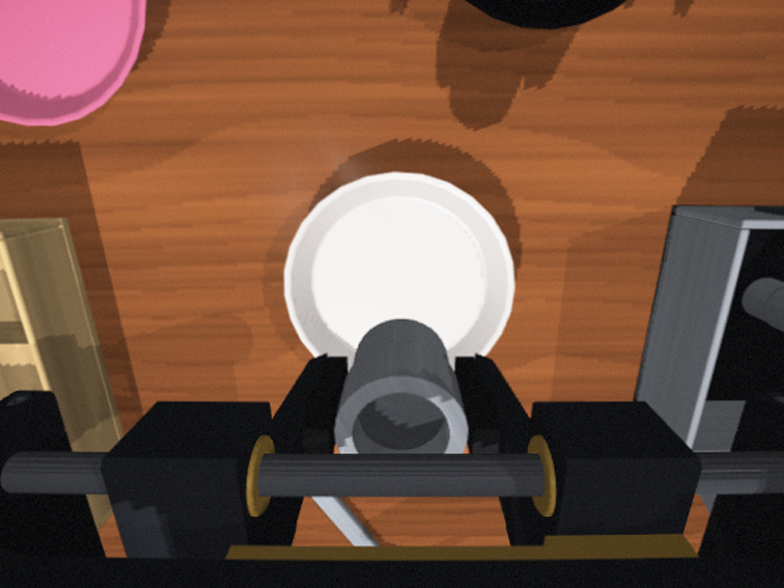

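The saucer rim spans columns 285–515 with its top at row 172, as predicted, so I lower the socket gently.

Emit:
{"fn": "send_rows", "kwargs": {"turn": [[0, -0.004, 0], [0, 0, 0], [0, 0, 0], [0, 0, 0], [0, 0, 0], [0, 0, 0], [0, 0, 0], [0, 0, 0], [0, 0, 0], [0, 0, 0], [0, 0, 0], [0, 0, 0], [0, 0, 0]], "offset": [[-0.005, 0, 0.02], [0, 0, 0.04], [0, 0, 0.04], [0, 0, 0.04], [0, 0, 0.04], [0, 0, 0.03], [0, 0, 0.02], [0, 0, 0.02], [0, 0, 0.01], [0, 0, 0.01], [0, 0, 0.005], [0, 0, 0], [0, 0, 0]], "jaw": [0, 0, 0, 0, 0, 0, 0, 0, 0, 0, 0, 0, 0]}}

```text
time_s: 15.33
eef_pos: [540.7, -356.4, 25.1]
ee_rot: [[-1.0, 0.01, 0.003], [0.01, 1.0, -0.0], [-0.003, -0.0, -1.0]]
ft_force: [-0.1, -0.9, -2.2]
opening: 0.469
grasp_force: 25.0
```

Emit:
{"fn": "send_rows", "kwargs": {"turn": [[0, 0, 0], [0, 0, 0], [0, 0, 0], [0, 0, 0], [0, 0, 0], [0, 0, 0], [0, 0, 0]], "offset": [[0, 0, 0.004], [0, 0, 0.003], [0, 0, 0.003], [0, 0, 0.002], [0, 0, 0.001], [0, 0, 0], [0, 0, 0]], "jaw": [0, 0, 0, 0, 0, 0, 0]}}

```text
time_s: 15.92
eef_pos: [540.5, -356.3, 20.4]
ee_rot: [[-1.0, 0.01, 0.002], [0.01, 1.0, -0.0], [-0.002, -0.0, -1.0]]
ft_force: [-2.4, 1.0, 6.6]
opening: 0.47
grasp_force: 25.0
```

Contact: the force went from -2 to +7 N. I release with a moderate opening to stay clear of the saucer rim, then retreat.

Emit:
{"fn": "send_rows", "kwargs": {"turn": [[0, 0, 0], [0, 0, 0], [0, 0, 0], [0, 0, 0], [0, 0, 0], [0, 0, 0], [0, 0, 0], [0, 0, 0], [0, 0, 0], [0, 0, 0], [0, 0, 0], [0, 0, 0], [0, 0, 0], [0, 0, 0]], "offset": [[0, 0, 0], [0, 0, 0], [0, 0, 0], [0, 0, 0], [0, 0, -0.02], [0, 0, -0.04], [0, 0, -0.05], [0, 0, -0.06], [0, 0, -0.06], [0, 0, -0.06], [0, 0, -0.05], [0, 0, 0], [0, 0, 0], [0, 0, 0]], "jaw": [0.53, 0.56, 0.6, 0.6, 0.6, 0.6, 0.6, 0.6, 0.6, 0.6, 0.6, 0.6, 0.6, 0.6]}}

```text
time_s: 17.08
eef_pos: [539.7, -356.2, 155.6]
ee_rot: [[-1.0, 0.01, 0.002], [0.01, 1.0, -0.0], [-0.002, -0.0, -1.0]]
ft_force: [-0.6, -0.7, -0.4]
opening: 0.598
grasp_force: 0.0
```

```bash
python3 -c "
from h import *
need([538.5,-357,20],down(np.pi/2-.01))
a=bot.read_camera('wrist')[100:310,140:420]; b=bot.read_camera('scene')[100:310,150:430]
cv2.imwrite('pics/s6.png',cv2.resize(np.hstack([a,b]),(800,300))[:,:,::-1])"
```

```text
t 17.08 pos [ 539.7 -356.2  155.6] F [-0.6 -0.7 -0.4] open 0.598
turn total [-0.     0.003  0.   ] offset total (after turn) [ 0.003 -0.002  0.339]
```

View pics/s6.png

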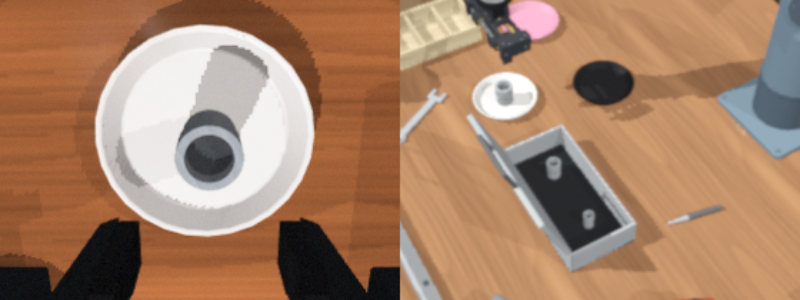

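The socket stands upright in the middle of the white saucer (left view, rim at (210,155)), the lid is open, and the gripper is clear.

```bash
python3 -c "
from station import bot
print(bot.finish_job())"
```

```text
the job is handed in; nothing more can be done
None
```

I handed in the job at about 17 s: the lid stands open by itself, and the widest socket stands upright in the middle of the white saucer with the gripper clear; the hand-in call did not report a verdict.

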